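# Load the dish brush at the soap pot

### The job

Pick up the wooden dish brush by its handle and dip its bristles into the round soap pot, so that at least half of the bristle length goes below the rim. Then set the brush down gently, without dropping it, bristles down on the flat middle of the plate, ready for scrubbing, and let go. Leave the pot, the plate, the square dish, the mug and the bottle standing where they are.

Things in the scene. Friction and masses are not known exactly. Their poses are not given: they have to be found in the camera images.
- brush: Loose wooden dish brush, 60 to 120 g, lying bristles down. Origin: centre of the bristle face (its underside); z up, handle towards -x. Stiff white bristles 44 mm across, z 0 to 26 mm; round head 50 mm across, z 26 to 40. Handle climbs, is a level flat-sided bar 16 mm wide at x -55 to -135, z 43 to 57, then curves down to a round tail, 14 mm thick, resting at x -240, z 0.
- brush_grip (a point): Middle of the flat-sided level part of the brush's handle, at (-90, 0, 50) mm in the brush's frame, close to the centre of mass; the bar is 16 mm wide along the brush's y.
- pot: The soap pot: loose, round, low, straight-sided white ceramic pot, open on top, empty, about 0.45 kg. 110 mm outer diameter, 45 mm high, wall 4 mm (102 mm inside), floor 5 mm thick. Origin: centre of the underside, z up. It stands beside the square dish; which of the two is left or right changes.
- pot_rim (a point): Centre of the soap pot's mouth, level with the rim, 45 mm above the counter.
- plate: Loose round white ceramic dinner plate, 220 mm across, 18 mm high at the rim, about 0.6 kg, on the counter to the robot's left. Origin: centre of the underside, z up.
- plate_in (a point): Centre of the plate's upper face: the flat middle, 134 mm across, 5 mm above the counter.
- dish: Bystander: loose square white ceramic dish, 90 x 90 mm, 45 mm high, open on top. Not the soap pot. Origin: centre of the underside.
- mug: Bystander: white mug, 80 mm across, 90 mm high. Origin: centre of the underside.
- bottle: Bystander: clear plastic bottle with a white cap, 60 mm across, 190 mm high. Origin: centre of the underside.
There are look-alikes about, which are no part of the job. Leave any blue, green or turquoise look-alike of the pot alone.

How it is judged:
On the way:
1. the held brush's bristles are in the soap pot: tip at least 12 mm below its rim, inside its wall (z of brush in the frame of pot_rim below -0.012 m and horizontal distance between brush and pot_rim below 0.045 m and contact force between the fingers and brush above 0.5 N), for 0.2 s.
At the end, for the whole second after the job is handed in: The brush lies still, let go, bristles down (within 0.3 rad of upright) and resting on the plate, the centre of its bristle face within 55 mm of the plate's centre and no more than 12 mm above its flat; the plate is within 40 mm and the pot, dish, mug and bottle within 30 mm of where they began (horizontal distance between brush and plate_in below 0.055 m and z of brush in the frame of plate_in below 0.012 m and angle between brush's own z axis and vertical below 0.3 rad and contact force between brush and plate above 0.03 N and linear speed of brush below 0.02 m/s and angular speed of brush below 0.2 rad/s and distance of plate from where it was at the start of the episode below 0.04 m and distance of each of pot, dish, mug, bottle from where it was at the start of the episode below 0.03 m); the robot touches nothing.
It fails at once if the soap pot is tipped (over 0.5 rad) or pushed more than 30 mm (distance of pot from where it was at the start of the episode above 0.03 m or angle between pot's own z axis and vertical above 0.5 rad).
It fails at once if the plate is tipped (over 0.5 rad) or pushed more than 40 mm (distance of plate from where it was at the start of the episode above 0.04 m or angle between plate's own z axis and vertical above 0.5 rad).
It fails at once if the square dish, mug or bottle is tipped (over 0.5 rad) or pushed more than 30 mm (distance of any of dish, mug, bottle from where it was at the start of the episode above 0.03 m or angle between any of dish, mug, bottle's own z axis and vertical above 0.5 rad).
It fails at once if the brush is dropped: it moves faster than 0.6 m/s while no finger holds it (linear speed of brush above 0.6 m/s and contact force between the fingers and brush below 0.1 N).
It also fails if it takes over 43 s, if anything falls off the work surface, if the arm or the gripper's body presses on something with over 40 N, if the wrist force passes 120 N, or if a joint passes its speed limit or range.

### The arm

A 6-joint arm with a two-finger parallel gripper is mounted at the origin on the work surface. World frame = base frame: x ahead of the robot, y to its left, z up, the work surface at z = 0. Lengths are in m, angles in rad, forces in N, time in s.
With the tool pointing down it reaches from about 0.325 to 0.775 m from the base axis. Payload 5.5 kg.
Tool frame: the origin (TCP) lies between the finger pads; the fingertips stand 8 mm ahead of it and the grasp point (between the pads) lies 11 mm behind it (tcp_to_tips is the distance from the TCP to the fingertips, in m); z points along the fingers, y is the direction in which the jaws open and shut (so a half turn about z gives the same grasp; the last joint's range is limited). The gripper opens to 88 mm and grips with 3 to 60 N. Pads are 20 mm wide; open, the fingers measure 115 mm over their backs; the gripper's body (75 mm by 178 mm) begins 61 mm behind the grasp point.
Start: joints at [-1.227, 0.091, 1.231, -0, 1.82, -0.057], TCP at [0.234, -0.552, 0.231] pointing down, gripper open.
Joint ranges: [-2.87, 2.87], [-0.86, 2.18], [0.17, 2.46], [-1.51, 4.65], [0.06, 2.69], [-2.65, 2.65]. Speed limits (rad/s): [2.57, 2.57, 3.01, 3.14, 3.14, 3.14].

### API

Orientations are given as a unit quaternion [w, x, y, z].
In Python, from bench import * gives the robot as it stands. Calls block until the motion is done:
- move_to(position, orientation): joint-space move of the TCP to a pose.
- move_l(position, speed=0.15, orientation=None): straight line of the TCP; orientation=None keeps the orientation; speed is the mean speed in m/s.
- movej(angles): joint-space move.
- gripper_open() and close(): open the fingers fully, or close them until they stop; the grip force is fixed at half the most.
- hold(seconds).
- inverse_kinematics(position, orientation): joint angles nearest the present ones, or None.
- state(): the state.
- get_image(name): name is "side" or "top"; returns a dict with "frame" (384x512x3 uint8, blue, green, red), "depth" (384x512 float32, m along the optical axis (not along the pixel's ray), 0 where there is no reading), "camera_matrix" (3x3 intrinsics, pixels), "k1" (the pictures are not rectified: a ray, as slopes to the right and down, at radius r is drawn at 1 + k1 r^2 times it, then the intrinsics apply), "view" (4x4, takes a point from world to camera coordinates). Camera axes: x right, y up, looking along -z (the intrinsics and any distortion apply to the point x, -y, -z); pixel columns grow to the right and rows downward; lengths in m; the calibration is good to about 2 mm. A picture is of the moment at which its call begins.
A pose or a line that the arm cannot do raises IKError and nothing moves.
- job_done(): hands the job in, once; it reports no verdict.
The state is a dict: "time": time; "joint_pos": joint angles; "dq": joint speeds; "joint_torque": joint torques, N m; "ee_pos": TCP position; "ee_rot": TCP orientation; "ft_force": force on the tool from outside, world axes, zero at the start; "moment": the same for the moment, N m; "finger_gap": finger opening in m.
Only numpy, scipy, OpenCV 4.12 (cv2) and the standard library are available. Lean on these libraries where they do the work, as an engineer would, in place of code of your own. Each camera call takes 0.05 s, during which the arm holds its last target. There are 200 camera calls.

## Working session

There is one attempt and no reset: what is moved stays moved. The work goes in short steps, each a Python script; the robot and the scene stay as the last script left them, time stands still between calls to the robot, and variables do not carry over. Pictures are saved under pics/ and viewed, on a budget of 10 in all, crops included, one or two more only if the job needs it, and the job is handed in when it is done.

```bash
mkdir -p pics
cat > h.py <<'E'
from bench import *
import numpy as np, cv2
def cloud(im):
    K=im["camera_matrix"];k1=im["k1"];d=im["depth"]
    v,u=np.mgrid[0:d.shape[0],0:d.shape[1]].astype(float)
    # distort: p_d = p*(1+k1 r^2), invert by fixed point
    xd=(u-K[0,2])/K[0,0];yd=(v-K[1,2])/K[1,1];x,y=xd.copy(),yd.copy()
    for _ in range(15):
        s=1+k1*(x*x+y*y);x,y=xd/s,yd/s
    c=np.stack([x*d,-y*d,-d,np.ones_like(d)],-1)
    w=c@np.linalg.inv(im["view"]).T
    w=w[...,:3];w[d<=0]=np.nan
    return w
def rays(im,uv):
    K=im["camera_matrix"];k1=im["k1"];uv=np.atleast_2d(uv).astype(float)
    xd=(uv[:,0]-K[0,2])/K[0,0];yd=(uv[:,1]-K[1,2])/K[1,1];x,y=xd.copy(),yd.copy()
    for _ in range(15):
        s=1+k1*(x*x+y*y);x,y=xd/s,yd/s
    V=np.linalg.inv(im["view"]);return V[:3,3],np.stack([x,-y,-np.ones_like(x)],-1)@V[:3,:3].T
def onplane(im,uv,z):
    o,d=rays(im,uv);return o+d*((z-o[2])/d[:,2:3])
E
python3 - <<'E'
from h import *
import pickle
a={n:get_image(n) for n in("side","top")}
pickle.dump(a,open("im0.pkl","wb"))
cv2.imwrite("pics/both.png",np.vstack([cv2.resize(a[n]["frame"],(400,300)) for n in a])) if 0 else None
for n in a:
    cv2.imwrite(f"pics/{n}0.png",cv2.resize(a[n]["frame"],(768,576)))
    w=cloud(a[n]);print(n,np.linalg.inv(a[n]["view"])[:3,3],np.nanpercentile(w[...,2],[5,25,50,75]),a[n]["k1"])
print(state())
E
```

```text
side [0.11654676 0.59832074 0.61082441] [-0.27822184 -0.00322033 -0.00102469  0.04825069] -0.022420178389007096
top [0.40362379 0.06276911 1.31790808] [-0.74938067 -0.00675074 -0.00081592  0.0017908 ] -0.061057958085844695
{'time': 0.1, 'joint_pos': array([-1.22668166e+00,  9.18144643e-02,  1.23175993e+00,  8.24367982e-06,
        1.81981335e+00, -5.67090391e-02]), 'dq': array([-0.00255351, -0.00161292, -0.00263764, -0.00015114,  0.00189398,
       -0.00013213]), 'joint_torque': array([ 4.09656175e-03, -4.47855127e+01, -4.07570171e+01,  7.01416167e-02,
        2.83405068e-02, -1.35510218e-04]), 'ee_pos': array([ 0.23401614, -0.55220605,  0.22960458]), 'ee_rot': array([-8.88865275e-04,  9.79984076e-01,  1.99073871e-01, -1.24581787e-04]), 'ft_force': array([ 0.39487927,  0.07650822, -0.50108392]), 'moment': array([-0.04141164, -0.01778215, -0.0068869 ]), 'finger_gap': 0.08775274028678604}
```

View pics/top0.png

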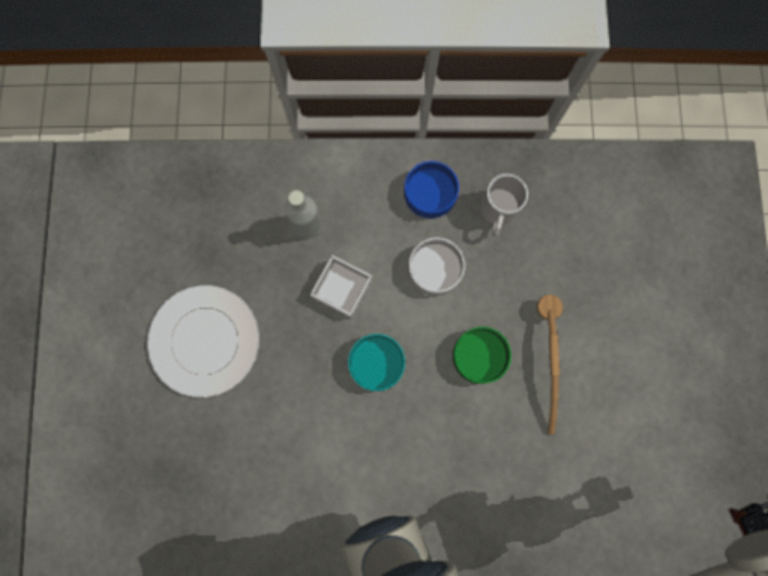

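View pics/side0.png

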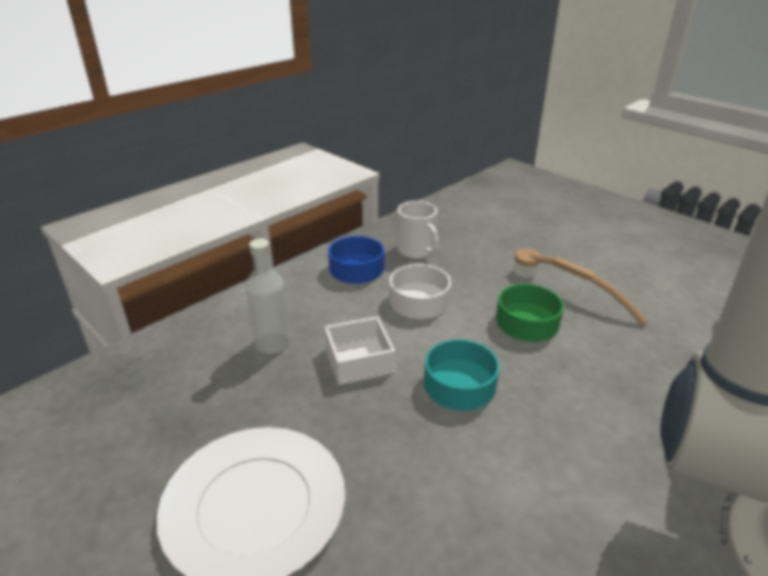

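The top picture shows a white round pot at (437,266), a square dish at (341,287), blue (432,189), green (482,355) and turquoise (376,362) look-alike pots, the plate at (203,341), and the brush with its head at (550,306) and tail at (552,432). The side picture shows the same: pot (420,290), dish (360,348), brush head (526,258). The soap pot is the white round one. The blue, green and turquoise pots are the wrong colour, the dish is square, and the mug at (507,195) has a handle.

```bash
cat > meas.py <<'E'
from h import *
def brushmask(im):
    hsv=cv2.cvtColor(im["frame"],cv2.COLOR_BGR2HSV)
    return cv2.inRange(hsv,(5,80,60),(20,255,255))
def blob(m,near):
    n,l,s,c=cv2.connectedComponentsWithStats(m)
    ok=[i for i in range(1,n) if s[i,4]>60]
    i=min(ok,key=lambda i:np.hypot(*(c[i]-near)));return (l==i).astype(np.uint8)*255
def outline(m):
    c=max(cv2.findContours(m,cv2.RETR_EXTERNAL,cv2.CHAIN_APPROX_NONE)[0],key=len)
    return c[:,0,:]
def circ(P):
    A=np.c_[2*P[:,:2],np.ones(len(P))];s=np.linalg.lstsq(A,(P[:,:2]**2).sum(1),rcond=None)[0]
    return s[:2],np.sqrt(s[2]+s[:2]@s[:2])
E
python3 - <<'E'
from meas import *
import pickle
a=pickle.load(open("im0.pkl","rb"));t=a["top"];s=a["side"]
g=cv2.cvtColor(t["frame"],cv2.COLOR_BGR2HSV)
white=cv2.inRange(g,(0,0,125),(180,60,255))
W=cloud(t);
for nm,px,z in(("pot",(291,177),.045),("plate",(135,227),.018),("dish",(228,191),.045)):
    m=blob(white,px);o=cv2.convexHull(outline(m))[:,0]
    P=onplane(t,o,z);c,r=circ(P);print(nm,c,r,"bbox",cv2.boundingRect(o),"resid",np.std(np.hypot(*(P[:,:2]-c).T)))
# depth: points at rim height near the pot, plate
for n in a:
    w=cloud(a[n])
    for c0,z0,z1,R in(((.60,-.03),.035,.055,.1),((.37,.43),.010,.026,.14)):
        pass
m=blob(brushmask(t),(368,240));v,u=np.nonzero(m);P=W[m>0]
o=np.c_[u,v]
print("brush px",u.min(),u.max(),v.min(),v.max(),"z",[ (int(r),round(float(np.nanmedian(W[r,u[v==r],2])),3)) for r in range(v.min(),v.max(),8)])
hp=o[v<v.min()+15];Q=onplane(t,cv2.convexHull(outline(cv2.bitwise_and(m,np.uint8((np.mgrid[0:384,0:512][0]<v.min()+12)*255))))[:,0],.04)
print("head circ",circ(Q))
for r in range(v.min(),v.max()+1,6):
    uu=u[v==r];print(r,uu.min(),uu.max(),onplane(t,[(uu.min()+uu.max())/2,r],.057)[0].round(4))
# side
ms=blob(brushmask(s),(395,185));vs,us=np.nonzero(ms);print("side brush",us.min(),us.max(),vs.min(),vs.max(),len(us))
wm=cv2.inRange(cv2.cvtColor(s["frame"],cv2.COLOR_BGR2HSV),(0,0,125),(180,60,255))
Ws=cloud(s)
for nm,C,Rm,z0,z1 in(("pot",(.6,-.03),.09,.040,.052),("plate",(.35,.42),.14,.012,.025)):
  for n,w in(("top",W),("side",Ws)):
    k=(np.hypot(w[...,0]-C[0],w[...,1]-C[1])<Rm)&(w[...,2]>z0)&(w[...,2]<z1);q=w[k]
    print(nm,n,len(q),(q[:,:2].min(0)+q[:,:2].max(0))/2 if len(q) else None)
cr=cv2.resize(t["frame"][110:320,90:410],(800,525),interpolation=cv2.INTER_CUBIC);cv2.imwrite("pics/crop.png",cr)
E
```

```text
pot [ 0.66680959 -0.0496133 ] 0.05612913956548142 bbox (273, 158, 38, 37) resid 0.0004450250441053213
plate [0.52220284 0.40956109] 0.11055252146636997 bbox (98, 190, 75, 75) resid 0.0003508383567787756
dish [0.62707372 0.13644297] 0.058654624445995444 bbox (207, 170, 42, 41) resid 0.004132997309986804
brush px 358 374 196 289 z [(196, 0.041), (204, 0.039), (212, 0.045), (220, 0.052), (228, 0.057), (236, 0.057), (244, 0.058), (252, 0.052), (260, 0.05), (268, 0.043), (276, 0.032), (284, 0.019)]
head circ (array([ 0.58263056, -0.26860747]), np.float64(0.02417270752165505))
196 366 367 [ 0.6044 -0.2662  0.057 ]
202 358 374 [ 0.5869 -0.2639  0.057 ]
208 359 374 [ 0.5694 -0.2645  0.057 ]
214 366 369 [ 0.5519 -0.2666  0.057 ]
220 367 370 [ 0.5346 -0.2687  0.057 ]
226 366 371 [ 0.5173 -0.2679  0.057 ]
232 367 371 [ 0.5001 -0.2685  0.057 ]
238 367 372 [ 0.483  -0.2692  0.057 ]
244 367 372 [ 0.466  -0.2684  0.057 ]
250 368 372 [ 0.449 -0.269  0.057]
256 368 371 [ 0.4321 -0.2668  0.057 ]
262 368 371 [ 0.4153 -0.266   0.057 ]
268 367 371 [ 0.3986 -0.2639  0.057 ]
274 367 370 [ 0.3819 -0.2617  0.057 ]
280 366 370 [ 0.3653 -0.2595  0.057 ]
286 366 369 [ 0.3487 -0.2574  0.057 ]
side brush 344 430 166 215 491
pot top 87 [ 0.64812329 -0.0473274 ]
pot side 89 [ 0.64787248 -0.04591958]
plate top 496 [0.44674024 0.4133149 ]
plate side 688 [0.44535037 0.40833776]
```

View pics/crop.png

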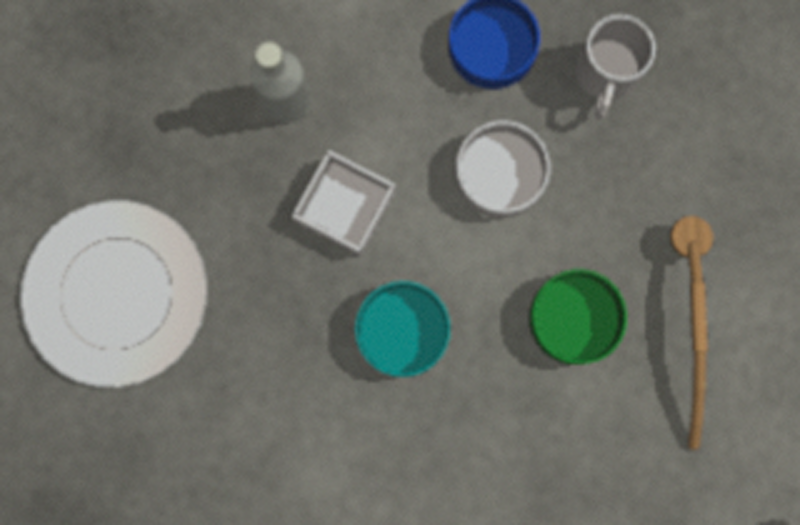

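The crop confirms it: the white round pot is at (503,167), beside the white square dish at (344,202). The brush handle points towards the robot at yaw ≈ 0. Next I grasp and lift.

Run:
```python
from h import *
q=[0,1,0,0]
print(state()["time"],inverse_kinematics([.4926,-.2685,.12],q))
move_to([.4926,-.2685,.13],q)
move_l([.4926,-.2685,.039],.1)
print(state()["ee_pos"],state()["ft_force"])
close();s=state();print(s["finger_gap"],s["ft_force"])
move_l([.4926,-.2685,.209],.12);hold(.3)
s=state();print(s["time"],s["finger_gap"],s["ft_force"],s["ee_pos"])
a=[cv2.resize(get_image(n)["frame"][100:300],(768,300)) for n in("top","side")]
cv2.imwrite("pics/lift.png",np.vstack(a))
```

```text
0.1 [-5.59688700e-01 -7.25770366e-03  1.52730875e+00 -4.44089210e-16
  1.62154161e+00  1.01110763e+00]
[ 0.49311089 -0.26880302  0.03995837] [ 0.92556951 -0.00619564  1.10305866]
0.0163110145288212 [0.59212236 0.57741061 0.06306695]
5.6 0.015597919973671716 [-0.13852424  0.17017859 -0.54321924] [ 0.49253899 -0.26846575  0.20869681]
```

View pics/lift.png

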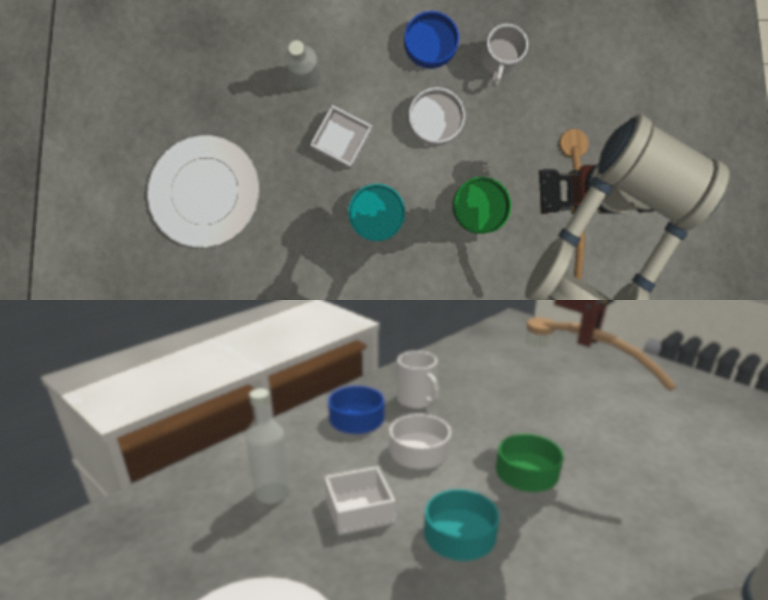

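The brush is held in the picture, roughly level, with its head at (574,142) in the top half and (540,325) in the side half. I check the head's position relative to the TCP, then dip.

Run:
```python
from meas import *
t=get_image("top");m=blob(brushmask(t),(383,195));W=cloud(t)
v,u=np.nonzero(m);print(v.min(),v.max(),[(int(r),round(float(np.nanmedian(W[r,u[v==r],2])),3)) for r in range(v.min()+1,v.max(),5)])
mm=m.copy();mm[v.min()+12:]=0
print("head",circ(onplane(t,cv2.convexHull(outline(mm))[:,0],.21)))
q=[0,1,0,0];gx,gy=.667-.0905,-.0495
move_l([gx,gy,.209],.2);hold(.2)
t=get_image("top");W=cloud(t);m=brushmask(t)
m=((m>0)&(W[...,2]>.15)&(W[...,0]>.62)).astype(np.uint8)*255
m=blob(m,(291,170));zc=np.nanmedian(W[m>0][:,2]);print("head z",zc)
print("head at pot",circ(onplane(t,cv2.convexHull(outline(m))[:,0],.21)),state()["time"],state()["ee_pos"])
cv2.imwrite("pics/overpot.png",np.vstack([cv2.resize(x["frame"][80:280],(768,300)) for x in(t,get_image("side"))]))
```

```text
186 220 [(187, 0.21), (192, 0.211), (197, 0.212), (202, 0.213), (207, 0.22), (212, 0.367), (217, 0.369)]
head (array([ 0.5826125 , -0.26730028]), np.float64(0.024413737455763238))Traceback (most recent call last):
  File "<stdin>", line 10, in <module>
  File "meas.py", line 8, in blob
    i=min(ok,key=lambda i:np.hypot(*(c[i]-near)));return (l==i).astype(np.uint8)*255
ValueError: min() iterable argument is empty
```

The head is where I expected it (z 0.211, x 0.5826, y -0.267). The mask over the pot came back empty, probably because the arm hides the head from the top camera, so I check with the side view.

Run:
```python
from h import *
gx,gy=.667-.0905,-.0500
move_l([gx,gy,.125],.15)
cv2.imwrite("pics/overpot.png",np.vstack([cv2.resize(get_image(n)["frame"][80:280],(768,300)) for n in("top","side")]))
s=state();print(s["time"],s["ee_pos"],s["ft_force"],s["finger_gap"])
```

```text
8.1333 [ 0.5773348  -0.05012434  0.12688143] [-0.17048117  0.14869365 -0.27572716] 0.01570593690524168
```

View pics/overpot.png

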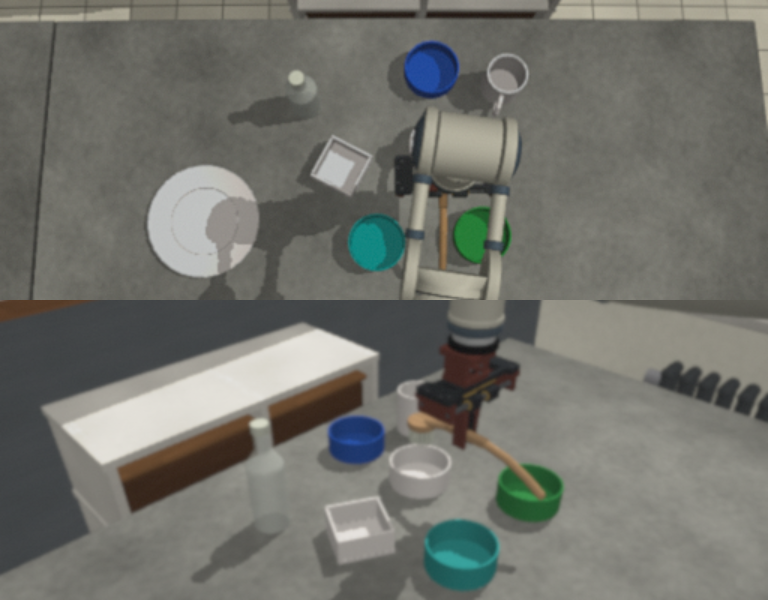

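The side half shows the bristles (421,436) directly above the pot's mouth (420,460), and the handle passes between the turquoise and green pots. I dip, go back up and carry the brush to a point above the plate.

Run:
```python
from h import *
gx,gy=.667-.0905,-.0500
move_l([gx,gy,.062],.08);hold(.6)
s=state();print(s["time"],s["ee_pos"],s["ft_force"],s["finger_gap"])
im=get_image("side")["frame"][100:250,200:400];
move_l([gx,gy,.209],.12)
c=np.array([.522,.4095]);y=.5;g=c-.09*np.array([np.cos(y),np.sin(y)])
q=[0,np.cos(y/2),np.sin(y/2),0]
move_l([*g,.209],.2,q)
move_l([*g,.075],.12);hold(.3)
s=state();print(s["time"],s["ee_pos"],s["ft_force"],s["finger_gap"])
t=get_image("side")["frame"];cv2.imwrite("pics/dip.png",np.vstack([cv2.resize(im,(400,300)),cv2.resize(t,(400,300))]))
```

```text
9.6667 [ 0.57651582 -0.05000012  0.06201499] [ 0.42348616  0.16407078 -0.69708346] 0.01599697600357717
14.9917 [0.443195   0.36649281 0.07548367] [-0.45424902 -0.51979043 -1.16499478] 0.015498366648410408
```

View pics/dip.png

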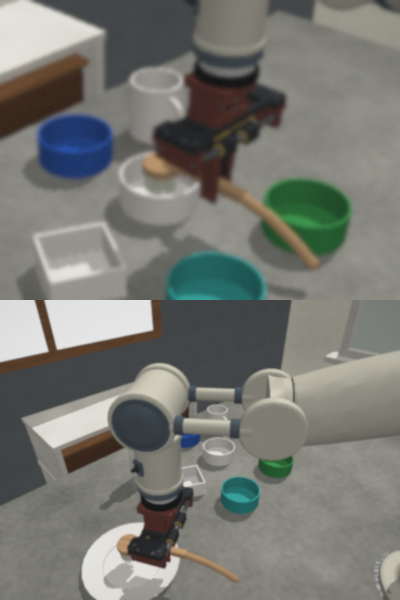

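The upper picture shows the head (160,165) sunk into the pot. The lower one shows the head (126,546) over the middle of the plate. I lower slowly until I feel contact, then release.

```bash
python3 - <<'E'
from h import *
s=state();p=np.array([.4430,.3664]);f0=s["ft_force"][2]
z=.050
move_l([*p,z],.05);hold(.3);f0=state()["ft_force"][2];print("f0",f0)
while z>.041:
    z-=.001;move_l([*p,z],.02);hold(.15);f=state()["ft_force"][2];print(round(z,3),round(f-f0,2))
    if f-f0>1.5:break
gripper_open();hold(.3)
move_l([*p,.15],.08);hold(.5)
s=state();print(s["time"],s["ft_force"])
R=.0
move_to([.35,-.1,.30],[0,1,0,0]);hold(.3)
E
python3 - <<'E'
from meas import *
t=get_image("top");W=cloud(t);print(state()["time"])
white=cv2.inRange(cv2.cvtColor(t["frame"],cv2.COLOR_BGR2HSV),(0,0,125),(180,60,255))
m=blob(brushmask(t),(135,227))
v,u=np.nonzero(m);k=W[m>0];print("brush px",u.min(),u.max(),v.min(),v.max())
dt=cv2.distanceTransform(m,cv2.DIST_L2,3);i=np.unravel_index(dt.argmax(),dt.shape)
print("head",onplane(t,[i[1],i[0]],.045)[0],"z",np.nanmedian(W[i[0]-3:i[0]+4,i[1]-3:i[1]+4,2]))
for nm,px,z in(("pot",(291,177),.045),("plate",(135,227),.018),("dish",(228,191),.045)):
    mk=blob(white|(m if nm=="plate" else 0),px);mk=cv2.morphologyEx(mk,cv2.MORPH_OPEN,np.ones((7,7),np.uint8)) if nm=="plate" else mk
    print(nm,circ(onplane(t,cv2.convexHull(outline(mk))[:,0],z)))
cv2.imwrite("pics/end.png",np.vstack([cv2.resize(x["frame"],(400,300)) for x in(t,get_image("side"))]))
E
```

```text
f0 -0.2282597412696904
0.049 -0.56
0.048 -0.16
0.047 -1.05
0.046 -0.85
0.045 0.48
0.044 -0.61
0.043 1.79
22.2667 [ 0.20827759  0.52173634 -0.08244027]
24.425
brush px 125 172 218 303
head [0.521236   0.40859262 0.045     ] z 0.045767958035518586
pot (array([ 0.66711645, -0.04970365]), np.float64(0.05638139020170393))
plate (array([0.52209076, 0.40949621]), np.float64(0.11079357704184992))
dish (array([0.63486543, 0.1351931 ]), np.float64(0.062299534775736284))
```

View pics/end.png

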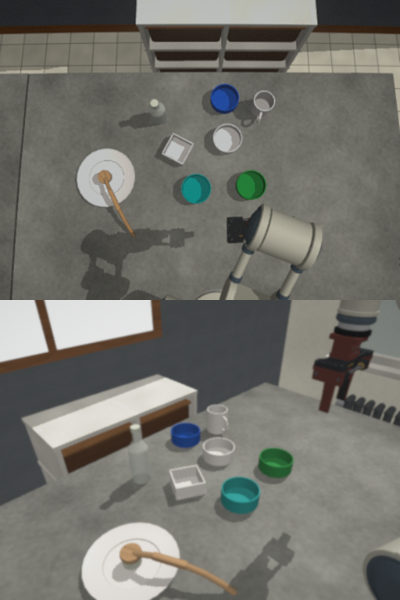

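The picture shows the brush head (105,176) on the middle of the plate, bristles down. The dish is at (178,149), the same pixels as at the start, so its 8 mm circle-fit change comes from the mask. The arm is clear of everything.

```bash
python3 -c "
from bench import *
job_done();print(state()['time'])"
```

```text
the job is handed in; nothing more can be done
the job is handed in; nothing more can be done
```

The brush is dipped and set down on the plate, and I handed the job in just after 24 s of the 43 s allowed. No verdict was reported.

- **Dip:** I gripped the brush by the flat of its handle and held the bristles in the white round pot for 0.6 s. By the arm's position, they were about 22 mm below the rim; the side picture showed the head down in the pot.
- **Placing:** I lowered the brush in 1 mm steps until the wrist force rose 1.8 N, which was at the expected height. Then I opened the gripper and backed the arm away.
- **Brush, last check:** The head is within 2 mm of the plate's centre. Its top is at 0.046 m, where 0.045 m is expected when the bristles rest on the plate.
- **Pot and plate, last check:** They measured within 0.5 mm of where they started.
- **Disagreed:** My dish measurement came out about 8 mm different from the start. It was a circle fitted to a square, and the dish sits at the same pixels in both pictures, so I take it as a measuring error, not movement.
- **Failed:** One check of the head above the pot from the top camera found nothing, probably because the arm was in the way. I used the side view instead.
- **Not measured:** I checked the mug and bottle only by eye in the pictures, and they look unmoved.

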